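Clear the capping machine's catch tray

ROBOT

A 7-joint arm with a two-finger parallel gripper is mounted at the origin on the work surface. World frame = base frame: x ahead of the robot, y to its left, z up, the work surface at z = 0. Lengths are in m, angles in degrees, forces in N, time in s.
With the tool pointing down it reaches from about 0.425 to 0.875 m from the base axis. Payload 4.7 kg.
Tool frame: the origin (TCP) lies at the very end of the fingers, on their centre line; the grasp point (between the pads) lies 19 mm behind it; z points along the fingers, y is the line along which they close (so a half turn about z gives the same grasp; the last joint's range is limited). The gripper opens to 85 mm and grips with 20 to 120 N. Pads are 22 mm wide; open, the fingers measure 114 mm over their backs; the gripper's body (76 mm by 85 mm) begins 54 mm behind the grasp point. The pads swing forward as they close: fully open they stand 13 mm farther back than shut.
Start: joints at [-70.64, 18.392, -4.016, 83.108, 1.295, 78.541, -3.26], TCP at [0.207, 0.616, 0.199] pointing down, gripper open.
Joint ranges: [-163.93, 163.93], [-17.29, 119.83], [-79.2, 71.16], [3.27, 140.29], [-89.18, 269.18], [5.43, 117.66], [-154.24, 154.24]. Speed limits (degrees/s): [147.25, 147.25, 180, 180, 180, 180, 180].

INTERFACE

Orientations are given as [roll, pitch, yaw] about the fixed x, y, z axes, in that order (R = Rz(yaw) Ry(pitch) Rx(roll)).
In Python, from bench import arm gives the robot as it stands. Calls block until the motion is done:
- arm.move_to(position, orientation): joint-space move of the TCP to a pose.
- arm.move_l(position, frame=None, feed=0.15): straight line of the TCP; frame=None keeps the orientation; feed is the mean speed in m/s.
- arm.movej(angles): joint-space move.
- arm.grip(opening): finger opening in m; the grip force is fixed at half the most; returns when the fingers have stopped.
- arm.hold(seconds).
- arm.inverse_kinematics(position, orientation): joint angles nearest the present ones, or None.
- arm.read_state(): the state.
- arm.read_camera(name): name is "side" or "top" or "wrist"; returns a dict with "pixels" (384x512x3 uint8, blue, green, red), "fx", "fy", "cx", "cy" (pixels), "origin" and "rotation" of the camera in the world. Camera axes: x right, y down, z forward; pixel columns grow to the right and rows downward; lengths in m; the calibration is good to about 2 mm. A picture is of the moment at which its call begins. There is no depth.
A pose or a line that the arm cannot do raises arm.PlanningError and nothing moves.
- arm.close_job(): hands the job in; it is judged then, once.
The state is a dict: "clock": time; "joints": joint angles; "dq": joint speeds; "effort": joint torques, N m; "tcp_pos": TCP position; "eef_rot": TCP orientation; "wrist_force": force on the tool from outside, world axes, zero at the start; "moment": the same for the moment, N m; "opening": finger opening in m; "finger_force": force on a finger pad.
Only numpy, scipy, OpenCV 4.12 (cv2) and the standard library are available. Lean on these libraries where they do the work, as an engineer would, in place of code of your own. Each camera call takes 0.05 s, during which the arm holds its last target. There are 200 camera calls.

TASK

Switch the bottle capper off first by pushing its run lever fully over, then lay both finished blue-capped bottles flat in the blue tote without dropping them. After that take the orange pusher and sweep the three stray red caps along the catch tray, over its open edge, into the yellow scrap bin (do not pick the caps up), and stand the pusher upright back in its grey rest. Leave the amber jar and the glass beaker standing where they are.

Things in the scene. Friction and masses are not known exactly. Their poses are not given: they have to be found in the camera images.
- capper: White bottle capping machine with a steel catch tray, fixed. Origin on the bench (z = 0) under the tray, z up. In mm: the tray lies at x -107 to 107, y -110 (open edge, towards the scrap bin) to 160. Behind it the shoulder, x -150 to 150, y 160 to 300, 95 high, then a tower 300 high (y 300 to 470).
- tray_edge (a point): Middle of the tray's open edge, on the deck's top face, 55 mm above the bench; axes as the capper's. From here the flat steel deck runs 270 mm to +y, up to the shoulder. Its two long sides have rims 8 mm thick, 14 mm above the deck, 214 mm apart inside. This edge has no rim. The finished bottles and stray caps lie on the deck.
- run_lever (a joint): Run lever on the capper's shoulder, rad: about 0 to 0.15 at the start (running, leaning to the capper's -x side), 1.0 when pushed fully over to the +x side (off). It turns about a horizontal axis along the capper's y and stays where it is left; light (about 1 N at the tip).
- run_lever_tip (a point): Centre of the red ball (26 mm across) at the end of the run lever, 80 mm from its pivot; steel stem 10 mm thick. The pivot is at x = -85, y = 215, z = 117 mm in the capper's frame.
- scrap_bin: Yellow open scrap bin fixed right against and below the tray's open edge, outside 230 x 120 x 48 mm (x, y, z), walls and floor 5 mm; axes parallel to the capper's. Origin at the centre of its underside, on the bench; the tray lies on its +y side.
- tote: Blue open tote, fixed on the bench, outside 240 x 180 x 70 mm (x, y, z), walls and floor 5 mm. Origin at the centre of its underside.
- rest: Flat grey dish, the pusher's rest, fixed on the bench, outside 210 x 90 mm, rim 12 mm high, walls and floor 5 mm. Its x is its long direction. Origin at the centre of its underside. Tote and rest may change places.
- pusher: Hand pusher with which the tray is swept: an orange block 170 (x) x 30 (y) x 30 mm high with a rubber sole, standing upright on its own, with a black upright grip block above its middle, 70 (x) x 22 (y) mm, from 45 to 90 mm above the sole. 120 g. Origin at the centre of the sole; z up along the grip.
- bottle1: Finished square white bottle with a blue cap, lying on its flat side; body 56 x 34 x 34 mm, its cap (29 mm across) at the +x end, 76 mm long in all. About 70 g. Origin at the middle of the flat underside of the body as it lies; x along the bottle.
- bottle1_mid (a point): Centre of the square body of bottle1.
- bottle2: Finished square white bottle with a blue cap, lying on its flat side; body 56 x 34 x 34 mm, its cap (29 mm across) at the +x end, 76 mm long in all. About 70 g. Origin at the middle of the flat underside of the body as it lies; x along the bottle.
- bottle2_mid (a point): Centre of the square body of bottle2.
- cap1: Stray red screw cap, 28 mm across, 17 mm high, lying flat on the tray. Origin at the centre of its underside.
- cap2: Stray red screw cap, 28 mm across, 17 mm high, lying flat on the tray. Origin at the centre of its underside.
- cap3: Stray red screw cap, 28 mm across, 17 mm high, lying flat on the tray. Origin at the centre of its underside.
- amber_jar: Bystander, loose: amber jar with a blue lid, 52 mm across, 75 mm high, on the far side of the bench. Origin at the centre of its underside.
- beaker: Bystander, loose: small open glass beaker, 52 mm across, 55 mm high, standing on the capper's shoulder (95 mm above the bench), on the +x side of the lever. Origin at the centre of its underside.

How it is judged (in metres and radians):
On the way, in this order (a step that is already met when the one before it is completed fails the run):
1. the run lever is pushed fully over (off) (value of joint run_lever above 0.85 rad), for 0.1 s.
2. both bottles lie in the tote, at rest (value of joint run_lever above 0.85 rad and x of bottle1_mid in the frame of tote between -0.115 and 0.115 m and y of bottle1_mid in the frame of tote between -0.085 and 0.085 m and z of each of bottle1_mid, bottle2_mid in the frame of tote below 0.033 m and x of bottle2_mid in the frame of tote between -0.115 and 0.115 m and y of bottle2_mid in the frame of tote between -0.085 and 0.085 m and linear speed of each of bottle1, bottle2 below 0.03 m/s), for 0.2 s.
3. the pusher has been lifted from its rest (more than 60 mm from where it stood) (distance of pusher from where it was at the start of the episode above 0.06 m), for 0.05 s.
4. the three caps are in the scrap bin while the pusher is still away from its rest (x of cap1 in the frame of scrap_bin between -0.112 and 0.112 m and y of cap1 in the frame of scrap_bin between -0.06 and 0.06 m and z of each of cap1, cap2, cap3 in the frame of scrap_bin below 0.048 m and x of cap2 in the frame of scrap_bin between -0.112 and 0.112 m and y of cap2 in the frame of scrap_bin between -0.06 and 0.06 m and x of cap3 in the frame of scrap_bin between -0.112 and 0.112 m and y of cap3 in the frame of scrap_bin between -0.06 and 0.06 m and horizontal distance between pusher and rest above 0.1 m), for 0.1 s.
5. the pusher stands upright in its rest (x of pusher in the frame of rest between -0.035 and 0.035 m and y of pusher in the frame of rest between -0.035 and 0.035 m and z of pusher in the frame of rest below 0.01 m and angle between pusher's own z axis and vertical below 0.12 rad), for 0.2 s.
At the end, for the whole second after the job is handed in: Lever beyond 0.85 rad; both bottles flat inside the tote (body centre under 33 mm above its underside); all three caps inside the scrap bin (under 48 mm); pusher upright (within 0.12 rad) on its rest's floor, within 35 mm of its centre in x and y; all slower than 30 mm/s (all of step 2 and all of step 5 and x of cap1 in the frame of scrap_bin between -0.112 and 0.112 m and y of cap1 in the frame of scrap_bin between -0.06 and 0.06 m and z of each of cap1, cap2, cap3 in the frame of scrap_bin below 0.048 m and x of cap2 in the frame of scrap_bin between -0.112 and 0.112 m and y of cap2 in the frame of scrap_bin between -0.06 and 0.06 m and x of cap3 in the frame of scrap_bin between -0.112 and 0.112 m and y of cap3 in the frame of scrap_bin between -0.06 and 0.06 m and linear speed of each of cap1, cap2, cap3, pusher below 0.03 m/s); the robot touches nothing.
It fails at once if a bottle is taken (moved more than 60 mm) while the run lever is not off (below 0.6 rad) (value of joint run_lever below 0.6 rad and distance of any of bottle1, bottle2 from where it was at the start of the episode above 0.06 m).
It fails at once if a bottle falls into the tote (faster than 0.8 m/s inside it) (((x of bottle1_mid in the frame of tote between -0.115 and 0.115 m and y of bottle1_mid in the frame of tote between -0.085 and 0.085 m and z of bottle1_mid in the frame of tote below 0.07 m) and linear speed of bottle1 above 0.8 m/s) or ((x of bottle2_mid in the frame of tote between -0.115 and 0.115 m and y of bottle2_mid in the frame of tote between -0.085 and 0.085 m and z of bottle2_mid in the frame of tote below 0.07 m) and linear speed of bottle2 above 0.8 m/s)).
It fails at once if a cap is picked up (lifted more than 60 mm above the tray) (height (world z) of any of cap1, cap2, cap3 above 0.115 m).
It fails at once if a bystander is moved more than 40 mm (distance of any of amber_jar, beaker from where it was at the start of the episode above 0.04 m).
It also fails if it takes over 72 s, if anything falls off the work surface, if the arm or the gripper's body presses on something with over 40 N, if the wrist force passes 120 N, or if a joint passes its speed limit or range.

## Working session

There is one attempt and no reset: what is moved stays moved. The work goes in short steps, each a Python script; the robot and the scene stay as the last script left them, time stands still between calls to the robot, and variables do not carry over. Pictures are saved under pics/ and viewed, at most 10 in all, crops included, and the job is handed in when it is done.

```bash
ls; mkdir -p pics
python3 - <<'E'
from bench import arm
import cv2
s=arm.read_state();print(s['clock'],s['tcp_pos'],s['eef_rot'],s['opening'])
for n in('top','side'):
    c=arm.read_camera(n);cv2.imwrite(f'pics/{n}0.png',c['pixels'])
    print(n,c['fx'],c['fy'],c['cx'],c['cy'],c['origin'],c['rotation'])
E
```

```text
pics
0.0 [0.20668358 0.6156348  0.19772653] [-1.79892179e+02  6.23697108e-03  1.61447652e+02] 0.08529055004895336
top 401.90247234480404 401.90247234480404 256.07674768699326 191.95040339414302 [0.4198693  0.02578604 1.36808936] [-170.82542561    0.50569409  -90.93890734]
side 419.2877449802547 419.2877449802547 251.7925651156914 192.0405921073559 [ 0.08363976 -0.7002428   0.85453748] [-129.01498475    0.99177432  -36.77643965]
```

Run:
```python
import cv2
for n in('top','side'):
    i=cv2.imread(f'pics/{n}0.png');cv2.imwrite(f'pics/{n}0b.png',cv2.resize(i,(800,600),interpolation=cv2.INTER_CUBIC))
```

```text
(no output)
```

View pics/top0b.png

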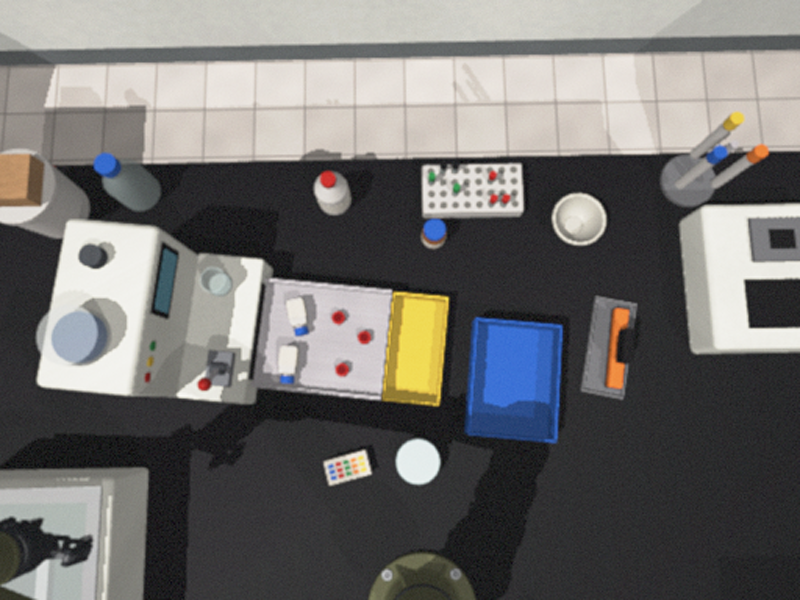

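View pics/side0b.png

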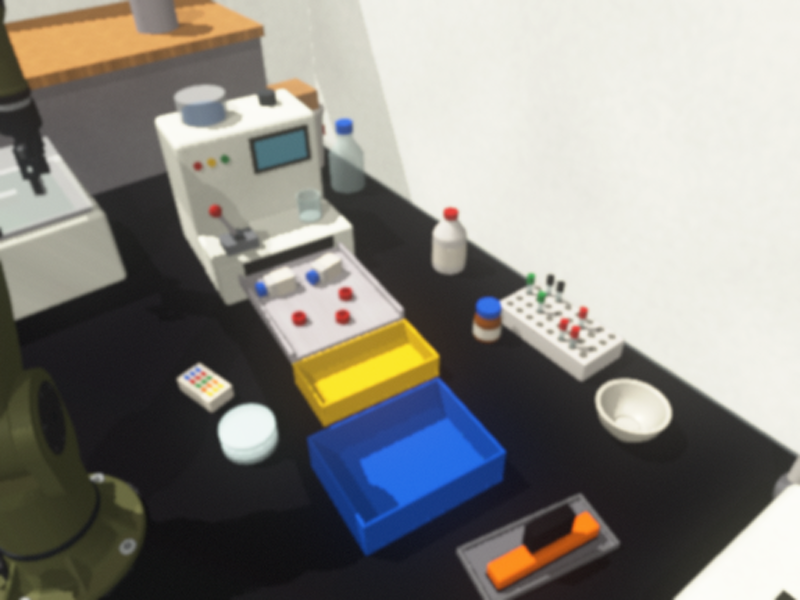

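Run:
```python
import cv2
i=cv2.imread('pics/top0.png')
def crop(i,x,y,w,h,k,n): cv2.imwrite(n,cv2.resize(i[y:y+h,x:x+w],None,fx=k,fy=k,interpolation=cv2.INTER_CUBIC))
crop(i,115,150,180,120,4.4,'pics/c1.png')
crop(i,280,180,150,110,5,'pics/c2.png')
```

```text
(no output)
```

View pics/c1.png

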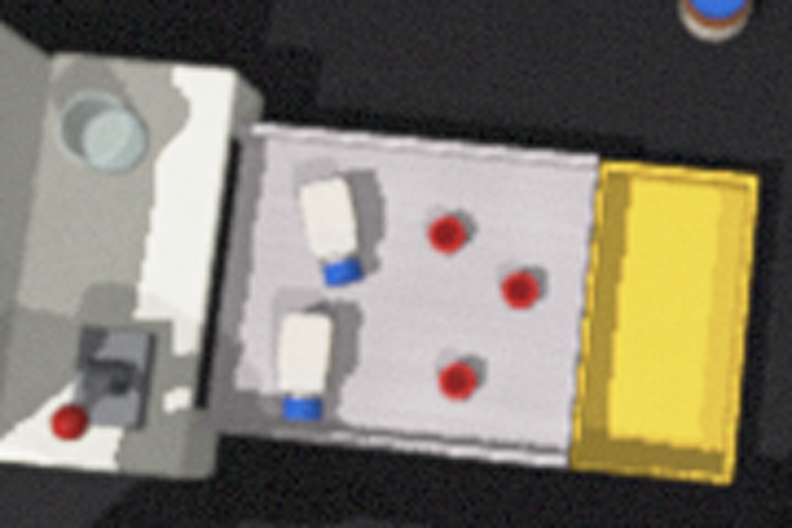

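View pics/c2.png

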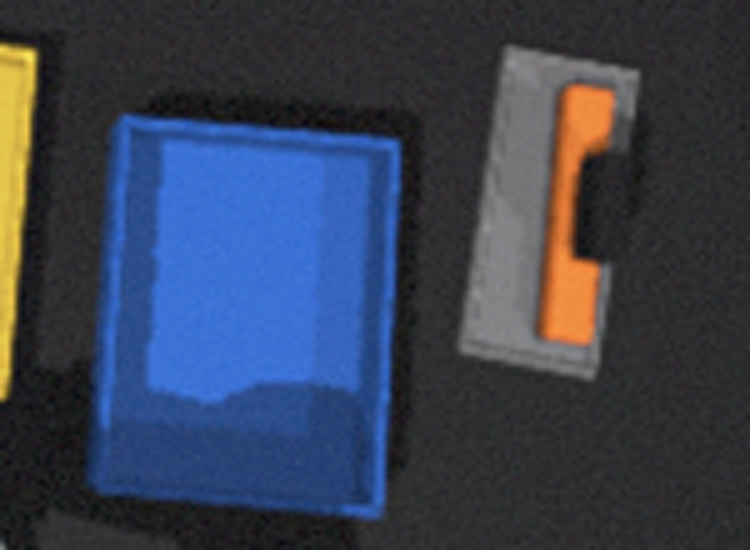

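```bash
cat > h.py <<'E'
import numpy as np
from scipy.spatial.transform import Rotation as R
from scipy.optimize import least_squares
CAM=dict(top=(401.902,256.077,191.950,[0.4198693,0.02578604,1.36808936],[-170.82542561,0.50569409,-90.93890734]),
 side=(419.288,251.793,192.041,[0.08363976,-0.7002428,0.85453748],[-129.01498475,0.99177432,-36.77643965]))
def crop(p,x,y,k): p=np.atleast_2d(p).astype(float); return (p+.5)/k-.5+[x,y]
def ray(cam,uv):
    f,cx,cy,o,r=CAM[cam]; uv=np.atleast_2d(uv)
    d=R.from_euler('xyz',r,degrees=True).apply(np.c_[(uv-[cx,cy])/f,np.ones(len(uv))])
    return np.array(o),d
def at(cam,uv,z):
    o,d=ray(cam,uv); return o+d*((z-o[2])/d[:,2])[:,None]
def fit(model,world):
    def res(p):
        c,s=np.cos(p[2]),np.sin(p[2]); return (model@np.array([[c,s],[-s,c]])+p[:2]-world[:,:2]).ravel()
    r=least_squares(res,[*world[:,:2].mean(0),0]); return r.x,np.abs(r.fun).max()
E
python3 - <<'E'
from h import *
np.set_printoptions(precision=4,suppress=True)
c1=lambda p:crop(p,115,150,4.4); c2=lambda p:crop(p,280,180,5)
W=at('top',c1([[603,160],[760,176],[733,484],[572,467]]),.048)
M=np.array([[.115,-.11],[.115,-.23],[-.115,-.23],[-.115,-.11]])
cap,e=fit(M,W);print('capper by bin',cap,np.degrees(cap[2]),e)
W2=np.r_[W,at('top',c1([[600,155],[570,467],[250,122]]),.069)]
M2=np.r_[M,[[.115,-.11],[-.115,-.11],[.115,.16]]]
cap,e=fit(M2,W2);print('capper',cap,np.degrees(cap[2]),e)
c,s=np.cos(cap[2]),np.sin(cap[2]);Rm=np.array([[c,-s],[s,c]])
loc=lambda w:(w[:,:2]-cap[:2])@Rm
wld=lambda l:np.atleast_2d(l)@Rm.T+cap[:2]
caps=at('top',c1([[448,234],[521,290],[458,381]]),.072);print('caps',caps,loc(caps)) 
b=at('top',c1([[303,187],[350,177],[358,258]]),.089);print('b1',b,loc(b), 'cap',at('top',c1([[342,271]]),.0745))
b=at('top',c1([[284,312],[332,310],[327,395],[278,395]]),.089);print('b2',b,loc(b),'cap',at('top',c1([[302,408]]),.0745))
for z in(.17,.18,.19):
  q=at('top',c1([[69,422]]),z);print('ball',z,q,loc(q))
print('pivot',wld([[-.085,.215]]))
q=at('side',np.array([[215,211]])/1.5625,.187);print('ball side',q,loc(q))
q=at('top',c1([[115,140]]),.15);print('beaker ~top',q,loc(q))
W=at('top',c2([[122,115],[402,141],[382,520],[92,492]]),.07)
t,e=fit(np.array([[.12,.09],[.12,-.09],[-.12,-.09],[-.12,.09]]),W);print('tote',t,np.degrees(t[2]),e)
W=at('top',c2([[505,45],[641,70],[594,380],[459,352]]),.012)
t,e=fit(np.array([[.105,.045],[.105,-.045],[-.105,-.045],[-.105,.045]]),W);print('rest',t,np.degrees(t[2]),e)
W=at('top',c2([[563,85],[616,88],[591,345],[537,337]]),.035)
t,e=fit(np.array([[.085,.015],[.085,-.015],[-.085,-.015],[-.085,.015]]),W);print('pusher',t,np.degrees(t[2]),e,W)
print('jar',at('top',np.array([[433,230]])/1.5625,.075))
E
```

```text
capper by bin [ 0.5514  0.1711 -0.1157] -6.627661873102387 0.0007522758799193285
capper [ 0.5516  0.1707 -0.1173] -6.719159971062819 0.0038596445977563953
caps [[0.5959 0.1634 0.072 ]
 [0.5534 0.1097 0.072 ]
 [0.4875 0.1562 0.072 ]] [[ 0.0449 -0.0021]
 [ 0.0089 -0.0604]
 [-0.0619 -0.0219]]
b1 [[0.6303 0.2681 0.089 ]
 [0.6371 0.2336 0.089 ]
 [0.5771 0.2273 0.089 ]] [[0.0667 0.1059]
 [0.0775 0.0725]
 [0.0187 0.0592]] cap [[0.5695 0.2413 0.0745]]
b2 [[0.5386 0.2808 0.089 ]
 [0.5395 0.2459 0.089 ]
 [0.4782 0.2489 0.089 ]
 [0.4788 0.2842 0.089 ]] [[-0.0258  0.1078]
 [-0.0208  0.0732]
 [-0.082   0.0691]
 [-0.0856  0.1042]] cap [[0.4698 0.2695 0.0745]]
ball 0.17 [[0.4593 0.4086 0.17  ]] [[-0.1195  0.2255]]
ball 0.18 [[0.459  0.4054 0.18  ]] [[-0.1194  0.2223]]
ball 0.19 [[0.4587 0.4022 0.19  ]] [[-0.1194  0.2191]]
pivot [[0.4923 0.3942]]
ball side [[0.4579 0.4048 0.187 ]] [[-0.1204  0.2215]]
beaker ~top [[0.656  0.3892 0.15  ]] [[0.0782 0.2292]]
tote [ 0.4618 -0.1985 -0.1114] -6.382827457814919 0.0016143737561904598
rest [ 0.53   -0.4138 -0.2161] -12.378891462983688 0.0019431252048662806
pusher [ 0.5261 -0.424  -0.1682] -9.636298224751378 0.0029954521326853722 [[ 0.6115 -0.4208  0.035 ]
 [ 0.6088 -0.456   0.035 ]
 [ 0.4392 -0.427   0.035 ]
 [ 0.4449 -0.3921  0.035 ]]
jar [[ 0.778  -0.0385  0.075 ]]
```

```bash
cat >> h.py <<'E'
from bench import arm
import cv2
cap=np.array([.5515,.1709,-.1165])
def wld(x,y,p=cap):
    c,s=np.cos(p[2]),np.sin(p[2]); return np.array([p[0]+c*x-s*y,p[1]+s*x+c*y])
def rot(yaw): return [180,0,yaw]
def pos(xy,z): return [float(xy[0]),float(xy[1]),float(z)]
def st(m=''):
    s=arm.read_state(); print(m,round(s['clock'],2),np.round(s['tcp_pos'],4),np.round(s['wrist_force'],1),round(s['opening'],4),np.round(s['finger_force'],1)); return s
E
python3 - <<'E'
from h import *
Y=173.3
arm.grip(0.0); st('closed')
arm.move_to(pos(wld(-.185,.217),.178),rot(Y)); st('start')
arm.move_l(pos(wld(-.085,.217),.178),feed=.1); st()
for x in(-.08,-.076,-.072,-.068,-.064,-.060,-.056):
    arm.move_l(pos(wld(x,.217),.178),feed=.05); s=st(x)
    if np.linalg.norm(s['wrist_force'])>6: break
arm.move_l(pos(wld(-.10,.217),.178),feed=.2)
arm.move_l(pos(wld(-.16,.19),.26),feed=.3)
c=arm.read_camera('top');cv2.imwrite('pics/top1.png',c['pixels'])
im=c['pixels'][150:270,115:295];cv2.imwrite('pics/c3.png',cv2.resize(im,None,fx=4.4,fy=4.4,interpolation=cv2.INTER_CUBIC));st('end')
E
```

```text
closed 0.87 [0.2068 0.6162 0.1989] [-0.1  0.2  0.2] -0.0003 0.0
start 1.95 [0.3919 0.4095 0.1782] [-0.6  0.7 -1.2] 0.0001 0.0
 3.1 [0.4915 0.3968 0.178 ] [-0.1  0.3  0. ] -0.0001 0.0
-0.08 3.35 [0.4974 0.3957 0.1781] [0.9 0.3 0.5] 0.0004 0.0
-0.076 3.6 [0.5015 0.3951 0.178 ] [-0.6  0.3 -0.2] 0.0 0.0
-0.072 3.85 [0.5055 0.3946 0.1779] [ 0.6  0.1 -0.9] -0.0004 0.0
-0.068 4.1 [0.5095 0.3941 0.178 ] [-0.7  0.5 -0.2] -0.0001 0.0
-0.064 4.35 [0.5135 0.3937 0.178 ] [ 0.5  0.9 -0.2] -0.0001 0.0
-0.06 4.6 [0.5174 0.3932 0.178 ] [ 0.5 -0.3 -0.1] -0.0003 0.0
-0.056 4.85 [0.5214 0.3927 0.1779] [-0.3  0.1 -0.5] 0.0001 0.0
end 5.77 [0.4156 0.3775 0.2596] [ 0.5  0.2 -1.2] -0.0001 0.0
```

View pics/c3.png

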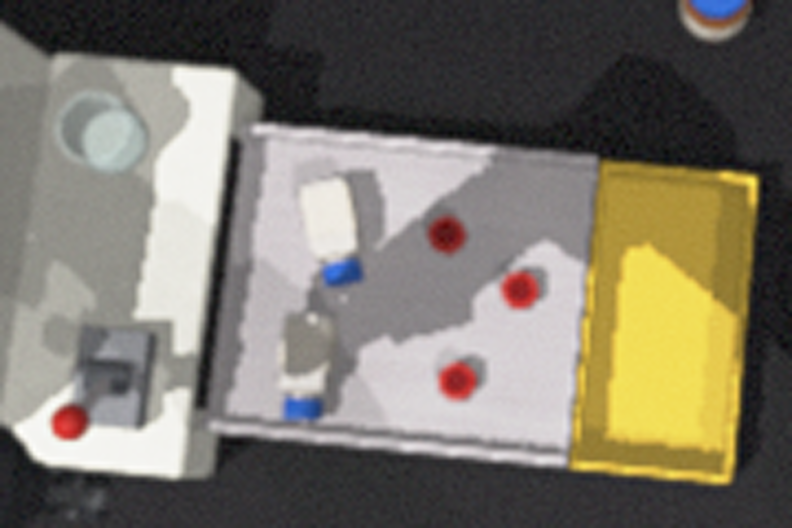

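Run:
```python
from h import *
fr=[]
def snap():
    a=arm.read_camera('side')['pixels'][90:190,90:240]; b=arm.read_camera('top')['pixels'][190:270,90:210]
    fr.append(np.vstack([cv2.resize(a,(260,173),interpolation=cv2.INTER_CUBIC),cv2.resize(b,(260,173),interpolation=cv2.INTER_CUBIC)]))
snap()
arm.move_l(pos(wld(-.18,.221),.168),feed=.3)
arm.move_l(pos(wld(-.11,.221),.168),feed=.1);snap();st()
arm.move_l(pos(wld(-.065,.221),.168),feed=.1);snap();st()
cv2.imwrite('pics/m1.png',np.hstack(fr))
```

```text
7.3 [0.4736 0.4031 0.1758] [-3.5 -4.5 24.9] 0.0 12.5
 8.0 [0.5187 0.3974 0.1716] [ 3.1 -0.1  7.7] 0.0001 4.1
```

View pics/m1.png

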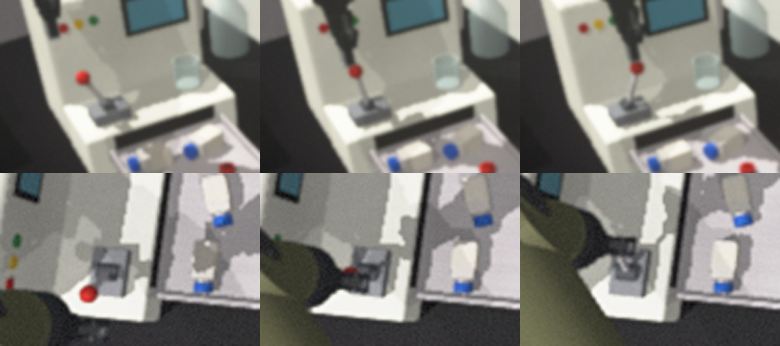

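Run:
```python
from h import *
np.set_printoptions(precision=4,suppress=True)
ex=wld(1,0)-cap[:2];ey=wld(0,1)-cap[:2]
def plane(cam,uv,yl=.215):
    o,d=ray(cam,uv);n=np.r_[ey,0];p=np.r_[wld(0,yl),0]
    t=((p-o)@n)/(d@n);q=o+d*t[:,None];return np.c_[(q[:,:2]-cap[:2])@ex,(q[:,:2]-cap[:2])@ey,q[:,2]]
def proj(cam,p):
    f,cx,cy,o,r=CAM[cam];q=R.from_euler('xyz',r,degrees=True).inv().apply(np.array(p)-o);return q[:2]/q[2]*f+[cx,cy]
s1=np.array([[215,211]])/1.5625
print('f1',plane('side',s1),plane('top',crop([[69,422]],115,150,4.4)))
print('f2',plane('side',np.array([[144.8,131]])),plane('top',[[131.5,235.7]]))
print('f3',plane('side',np.array([[157.5,129.2]])))
for t in([.4736,.4031,.1758],[.5187,.3974,.1716]):
    print('tcp local',[(np.array(t[:2])-cap[:2])@ex,(np.array(t[:2])-cap[:2])@ey],'side',(proj('side',t)-90)*1.733,'top',(proj('top',t)-[90,190])*2.167)
s=st();print(s['eef_rot'],s['joints'])
```

```text
f1 [[-0.1215  0.215   0.1908]] [[-0.119   0.215   0.2024]]
f2 [[-0.0975  0.215   0.1974]] [[-0.0908  0.215   0.2047]]
f3 [[-0.0576  0.215   0.1914]]
tcp local [np.float64(-0.10436210883788512), np.float64(0.22157120805490368)] side [92.2157 80.9959] top [ 90.3668 109.5799]
tcp local [np.float64(-0.058905268167979516), np.float64(0.22115211819482625)] side [116.8408  76.1462] top [96.5375 76.6694]
 8.0 [0.5187 0.3974 0.1716] [ 3.1 -0.1  7.7] 0.0001 4.1
[179.742    0.4848 173.1102] [-44.3758  18.9633   5.6866  85.6044  -1.7358  75.0025  44.5486]
```

Run:
```python
from h import *
def proj(cam,p):
    f,cx,cy,o,r=CAM[cam];q=R.from_euler('xyz',r,degrees=True).inv().apply(np.array(p)-o);return q[:2]/q[2]*f+[cx,cy]
for z in(.2596,.2796,.3):
  t=[.4156,.3775,z];print((proj('side',t)-90)*1.733,(proj('top',t)-[90,190])*2.167+[0,173])
a=arm.read_camera('side')['pixels'];w=arm.read_camera('wrist')['pixels']
t=(proj('side',[.5187,.3974,.1716])-[125,90])*6
a=cv2.resize(a[90:165,125:190],None,fx=6,fy=6,interpolation=cv2.INTER_CUBIC);cv2.circle(a,tuple(int(v) for v in t),4,(0,255,0),-1)
w=cv2.resize(w,(400,300)); a=np.vstack([a,np.zeros((max(0,450-a.shape[0]),a.shape[1],3),np.uint8)]);w=np.vstack([w,np.zeros((150,400,3),np.uint8)])
cv2.imwrite('pics/m2.png',np.hstack([a[:450],w]))
```

```text
[57.65138103 55.34931011] [ 88.21541414 325.96468346]
[55.08626461 44.58741805] [ 83.08757684 326.11289088]
[52.4133819  33.37339474] [ 77.65961979 326.26977252]
```

View pics/m2.png

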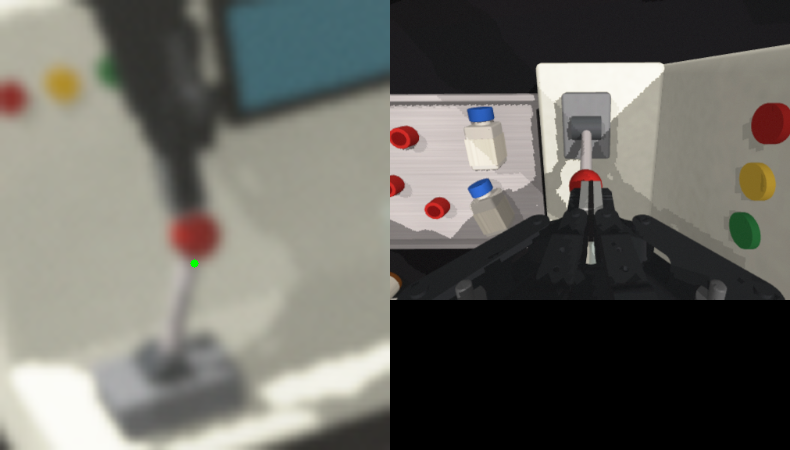

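```bash
cat >> h.py <<'E'
def proj(cam,p):
    f,cx,cy,o,r=CAM[cam];q=R.from_euler('xyz',r,degrees=True).inv().apply(np.array(p)-o);return q[:2]/q[2]*f+[cx,cy]
E
python3 - <<'E'
from h import *
s=arm.read_state();p=s['tcp_pos']
arm.move_l([p[0],p[1],.24],feed=.3)
arm.move_l(pos(wld(-.03,.02),.20),feed=.35)
s=st();t=np.array(s['tcp_pos']);print(s['eef_rot'])
o=[]
for n in('side','top'):
    im=arm.read_camera(n)['pixels'];cv2.imwrite(f'pics/full_{n}.png',im);c=proj(n,t);x,y=(int(v) for v in c-[33,40]);print(n,c,x,y)
    a=cv2.resize(im[y:y+70,x:x+66],None,fx=6,fy=6,interpolation=cv2.INTER_CUBIC)
    for k,col in((0,(0,255,0)),(.03,(255,0,255))):
        q=(proj(n,t+[0,0,k])-[x,y]+.5)*6; cv2.circle(a,tuple(int(v) for v in q),3,col,-1)
    o.append(a)
cv2.imwrite('pics/m3.png',np.hstack(o))
c=arm.read_camera('wrist');cv2.imwrite('pics/w1.png',c['pixels']);print(c['fx'],c['cx'],c['cy'],c['origin'],c['rotation'])
E
```

```text
9.23 [0.5236 0.194  0.199 ] [ 0.1  0.6 -0.3] -0.0001 0.0
[-1.79984085e+02 -1.00085295e-01  1.73256646e+02]
side [190.58612458 154.60583826] 157 114
top [201.34347423 221.79532173] 168 181
284.68329921483377 256.7631252778019 190.84251892495365 [0.44630398 0.20499421 0.37537868] [ 1.62197472e+02 -2.45430168e-02  8.34982286e+01]
```

View pics/m3.png

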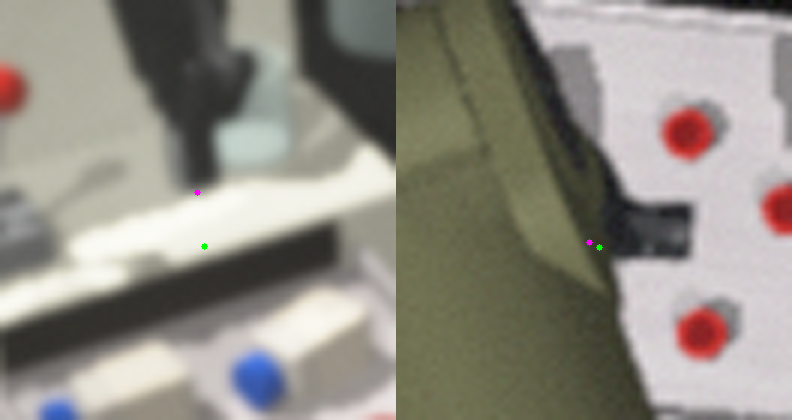

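Run:
```python
from h import *
np.set_printoptions(precision=4,suppress=True)
CAM['wrist']=(284.683,256.763,190.843,[0.44630398,0.20499421,0.37537868],[162.197472,-.02454,83.498])
def red(im):
    hsv=cv2.cvtColor(im,cv2.COLOR_BGR2HSV)
    m=((hsv[...,0]<8)|(hsv[...,0]>172))&(hsv[...,1]>150)&(hsv[...,2]>60)
    n,_,s,c=cv2.connectedComponentsWithStats(m.astype(np.uint8));return [(s[i,4],c[i]) for i in range(1,n) if s[i,4]>15]
for f,z in(('w1','wrist'),('full_top','top'),('full_side','side')):
    for a,c in red(cv2.imread(f'pics/{f}.png')): print(f,a,c,at(z,c,.066))
t=np.array([.5236,.194,.199]);print('tcp in wrist',proj('wrist',t),proj('wrist',t+[0,0,.03]))
# triangulate tip
def tri(obs):
    A=[];b=[]
    for cam,uv in obs:
        o,d=ray(cam,uv);d=d[0]/np.linalg.norm(d[0]);P=np.eye(3)-np.outer(d,d);A.append(P);b.append(P@o)
    A=np.vstack(A);b=np.hstack(b);x,r,_,_=np.linalg.lstsq(A,b,rcond=None);return x,r
print(tri([('side',[[189.8,145.2]]),('top',[[168+285/6,181+231/6]])]))
im=cv2.imread('pics/w1.png');im=cv2.resize(im,(768,576),interpolation=cv2.INTER_CUBIC)
for k,col in((0,(0,255,0)),(.03,(255,0,255))):
    q=proj('wrist',t+[0,0,k])*1.5;cv2.circle(im,tuple(int(v) for v in q),3,col,-1)
for p in([.5959,.1634,.072],[.5534,.1097,.072],[.4875,.1562,.072]):
    q=proj('wrist',p)*1.5;cv2.circle(im,tuple(int(v) for v in q),4,(255,255,0),-1)
cv2.imwrite('pics/w1m.png',im)
```

```text
w1 535 [215.6766 143.4598] [[0.4864 0.1558 0.066 ]]
w1 499 [185.3206 204.503 ] [[0.5522 0.1097 0.066 ]]
w1 377 [235.5968 231.2891] [[0.5926 0.163  0.066 ]]
full_top 78 [209.3974 113.9487] [[0.9011 0.1877 0.066 ]]
full_top 16 [315.375  126.8125] [[ 0.8488 -0.1694  0.066 ]]
full_top 17 [323.2941 126.7059] [[ 0.8487 -0.196   0.066 ]]
full_top 40 [216.2   202.925] [[0.5963 0.1648 0.066 ]]
full_top 42 [233.  215.5] [[0.5541 0.1102 0.066 ]]
full_top 46 [133.2826 224.2174] [[0.5313 0.4344 0.066 ]]
full_top 43 [218.5349 236.0698] [[0.4883 0.1573 0.066 ]]
full_side 30 [156.6333 128.3667] [[0.6019 0.605  0.066 ]]
full_side 35 [288.0857 136.2   ] [[0.9468 0.2612 0.066 ]]
full_side 37 [220.9189 187.5405] [[0.5946 0.1627 0.066 ]]
full_side 44 [219.     202.2273] [[0.5522 0.1086 0.066 ]]
full_side 43 [191.     203.1395] [[0.4856 0.1553 0.066 ]]
full_side 16 [360.3125 206.9375] [[ 0.8584 -0.1563  0.066 ]]
full_side 19 [367.5789 211.6842] [[ 0.8591 -0.1825  0.066 ]]
tcp in wrist [253.4289 221.0958] [252.8679 242.3865]
(array([0.5148, 0.1506, 0.2573]), array([0.0002]))
```

View pics/w1m.png

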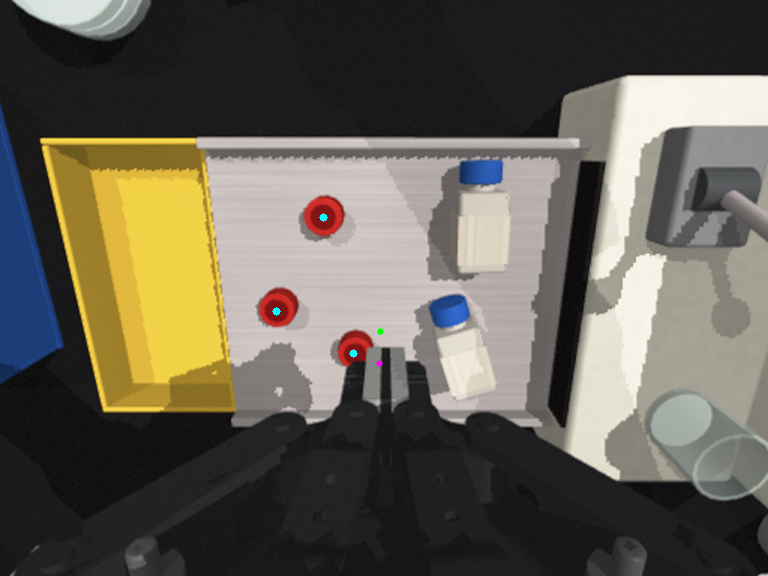

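Run:
```python
from h import *
arm.move_l(pos(wld(-.05,.10),.24),feed=.4)
arm.move_l(pos(wld(-.125,.215),.22),feed=.4)
arm.move_l(pos(wld(-.125,.215),.147),feed=.2); st('down')
arm.move_l(pos(wld(-.085,.215),.147),feed=.1); st()
for x in(-.081,-.077,-.073,-.070,-.067,-.064,-.061,-.058):
    arm.move_l(pos(wld(x,.215),.147),feed=.05); s=st(x)
    if np.linalg.norm(s['wrist_force'])>6: break
im=arm.read_camera('side')['pixels']
arm.move_l(pos(wld(-.11,.215),.147),feed=.2)
im2=arm.read_camera('side')['pixels']
for i in(im,im2):
    hsv=cv2.cvtColor(i,cv2.COLOR_BGR2HSV);m=((hsv[...,0]<8)|(hsv[...,0]>172))&(hsv[...,1]>150)&(hsv[...,2]>60);m[:,:120]=0;m[160:]=0;m[:,190:]=0
    n,_,ss,c=cv2.connectedComponentsWithStats(m.astype(np.uint8));print([(ss[k,4],c[k]) for k in range(1,n)])
cv2.imwrite('pics/side2.png',im2)
arm.move_l(pos(wld(-.125,.215),.22),feed=.4)
arm.move_l(pos(wld(-.05,.10),.20),feed=.4)
arm.move_l(pos(wld(-.02,.02),.05),feed=.3)
for z in np.arange(.034,.012,-.002):
    arm.move_l(pos(wld(-.02,.02),z),feed=.08); s=st('probe')
    if s['wrist_force'][2]>3: break
arm.move_l(pos(wld(-.02,.03),.12),feed=.3)
```

```text
down 10.78 [0.4536 0.3977 0.1477] [0.6 0.8 0.5] 0.0 0.0
 11.32 [0.4922 0.3944 0.1472] [-0.  -0.3 -0.4] 0.0002 0.0
-0.081 11.57 [0.4959 0.394  0.1471] [-0.3  0.  -0.1] -0.0 0.0
-0.077 11.82 [0.5001 0.3934 0.147 ] [-0.3  1.  -0.2] 0.0006 0.0
-0.073 12.07 [0.5041 0.393  0.1469] [-0.5  0.5 -0.8] -0.0003 0.3
-0.07 12.32 [0.5043 0.393  0.1468] [-6.6 -0.2  2.7] 0.0002 3.2
[(np.int32(7), array([126.28571429, 106.        ])), (np.int32(21), array([160., 129.]))]
[(np.int32(3), array([125.66666667, 106.33333333])), (np.int32(28), array([159.67857143, 128.5       ]))]
probe 14.68 [0.5336 0.1937 0.0339] [ 0.7 -0.4  0.4] 0.0001 0.0
probe 14.93 [0.534  0.1932 0.0321] [-0.7  0.   0.4] -0.0002 0.0
probe 15.18 [0.5339 0.193  0.0299] [0.3 0.1 0.3] -0.0005 0.0
probe 15.43 [0.5338 0.193  0.0278] [-0.1 -0.4  0.3] 0.0001 0.0
probe 15.68 [0.5338 0.193  0.0258] [-0.1  0.7 -0.6] 0.0 0.0
probe 15.93 [0.5338 0.1931 0.0238] [0.5 0.3 0.1] -0.0003 0.0
probe 16.18 [0.5344 0.1932 0.0227] [-0.9 -0.5  5.5] 0.0002 2.3
```

```bash
cat >> h.py <<'E'
TO=.0315
TOTE=np.array([.4618,-.1985,-.1114]); REST=np.array([.53,-.4138,-.2161]); PUSH=np.array([.5261,-.424,-.1682])
E
python3 - <<'E'
from h import *
np.set_printoptions(precision=4,suppress=True)
CAM['wrist']=(284.683,256.763,190.843,[0.44630398,0.20499421,0.37537868],[162.197472,-.02454,83.498])
for n,pts,c in(('b2',[[459,215],[509,213],[508,271],[458,271]],[482,172]),('b1',[[436,336],[478,326],[495,387],[452,399]],[450,311])):
    W=at('wrist',np.array(pts)/1.5,.089);cc=at('wrist',np.array([c])/1.5,.0745)
    print(n,W[:,:2].ravel(),W.mean(0),'cap',cc)
for p,z,y in((wld(-.045,0,TOTE),-.0215,173.6),(wld(.06,0,TOTE),-.0215,173.6),(wld(.05,.085),.0265,185),(wld(-.05,.085),.0265,177)):
    print(arm.inverse_kinematics(pos(p,z),rot(y)))
E
```

```text
b2 [0.4936 0.2494 0.496  0.2827 0.5363 0.281  0.5323 0.2464] [0.5146 0.2649 0.089 ] cap [[0.4685 0.269  0.0745]]
b1 [0.5799 0.2273 0.5754 0.2583 0.6273 0.2688 0.6341 0.2355] [0.6042 0.2475 0.089 ] cap [[0.5673 0.2406 0.0745]]
[ -9.9049  10.0744  33.681  123.3608  -7.4456  48.4703 111.9186]
[ -6.3933  21.6034  29.3462 109.6392 -13.2249  52.0663 113.0252]
[-31.9375  26.8791   9.556   92.5165  -4.9221  61.0157  73.9918]
[-36.6322  17.6153   8.0508 105.2399  -2.8856  57.3409  59.6038]
```

```bash
cat >> h.py <<'E'
def pick_place(xy,yaw,tx,ty=0):
    arm.grip(.064)
    arm.move_to(pos(xy,.085),rot(yaw))
    arm.move_l(pos(xy,.0265),feed=.12); s=st('at')
    if s['wrist_force'][2]>8: print('contact!'); return
    arm.grip(.0); s=st('gripped')
    if s['opening']<.025: print('missed'); return
    arm.move_l(pos(xy,.13),feed=.25); st('up')
    q=wld(tx,ty,TOTE)
    arm.move_to(pos(q,.11),rot(173.6)); s=st('over')
    if s['opening']<.025: print('lost'); return
    arm.move_l(pos(q,.0),feed=.15)
    arm.move_l(pos(q,-.0205),feed=.06); st('down')
    arm.grip(.055)
    arm.move_l(pos(q,.09),feed=.25); st('released')
E
python3 - <<'E'
from h import *
pick_place(np.array([.605,.2476]),190,.06)
E
```

```text
at 18.37 [0.6054 0.2476 0.0274] [0.7 0.6 0.8] 0.0638 0.0
gripped 18.74 [0.6061 0.248  0.028 ] [-0.5  0.4  5.5] 0.0329 59.9
up 19.31 [0.6045 0.2475 0.1295] [-1.1  1.2 -2. ] 0.0332 59.4
over 20.99 [ 0.5225 -0.2032  0.11  ] [-0.6  0.5 -1.9] 0.0332 59.4
down 22.37 [ 0.5211 -0.2052 -0.0209] [-0.8  0.6 -1.4] 0.0332 59.5
released 23.3 [ 0.5215 -0.2051  0.0904] [-0.1 -0.1 -1.5] 0.0551 0.0
```

Run:
```python
from h import *
pick_place(np.array([.507,.265]),176.5,-.045)
arm.grip(.06)
q=PUSH; Y=180+np.degrees(q[2])
a=wld(.03,.12,REST)
arm.move_to(pos(a,.16),rot(Y)); s=st('near rest')
o=[]
for n in('top','side'):
    im=arm.read_camera(n)['pixels'];cv2.imwrite(f'pics/{n}3.png',im)
c=arm.read_camera('wrist');cv2.imwrite('pics/w3.png',c['pixels']);print(c['origin'],c['rotation'],arm.read_state()['clock'])
a=cv2.resize(cv2.imread('pics/top3.png')[150:280,110:430],(640,260),interpolation=cv2.INTER_CUBIC)
w=cv2.resize(c['pixels'],(440,330),interpolation=cv2.INTER_AREA)
b=cv2.resize(cv2.imread('pics/side3.png')[200:384,150:420],(360,245))
out=np.zeros((600,800,3),np.uint8);out[:260,:640]=a;out[265:595,:440]=w;out[265:510,440:]=b
cv2.imwrite('pics/m4.png',out)
```

```text
at 25.92 [0.5075 0.2648 0.0269] [0.  0.8 0.4] 0.0637 0.0
gripped 26.29 [0.5079 0.2655 0.0277] [-0.   0.3  4.5] 0.0325 60.6
up 26.86 [0.5066 0.2648 0.1298] [ 0.2 -0.2 -2.5] 0.0335 59.9
over 28.57 [ 0.4179 -0.1925  0.1101] [-0.2  0.9 -0.8] 0.0329 59.9
down 29.94 [ 0.4166 -0.1936 -0.0209] [ 0.8 -0.2 -0.9] 0.0332 59.9
released 30.88 [ 0.4172 -0.1933  0.0903] [ 0.2 -0.4 -0.3] 0.0547 0.0
near rest 31.96 [ 0.5835 -0.3028  0.1588] [-0.9 -0.  -0.8] 0.0593 0.0
[ 0.50690228 -0.28949106  0.33546633] [ 1.62215211e+02 -1.13327783e-01  8.03635258e+01] 32.1083
```

View pics/m4.png

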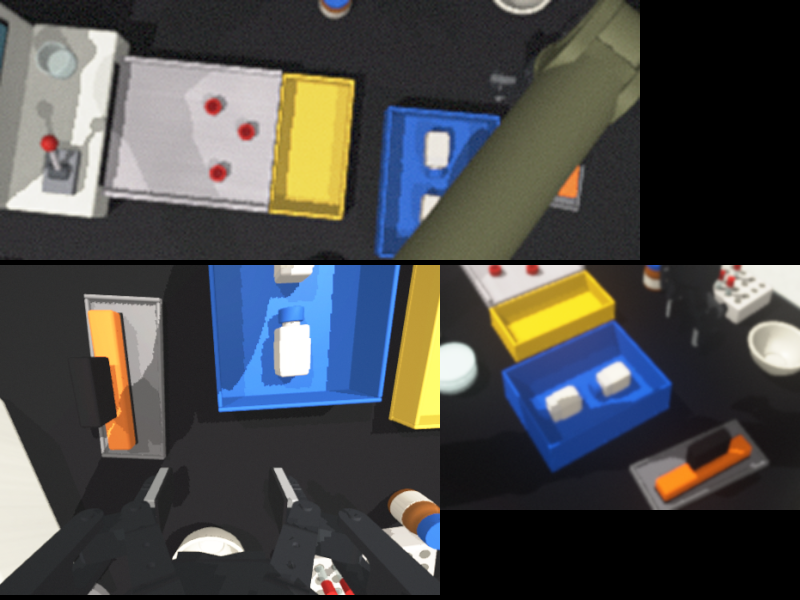

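```bash
cat >> h.py <<'E'
def reds(cam='top'):
    im=arm.read_camera(cam)['pixels'];hsv=cv2.cvtColor(im,cv2.COLOR_BGR2HSV)
    m=((hsv[...,0]<8)|(hsv[...,0]>172))&(hsv[...,1]>150)&(hsv[...,2]>50)
    n,_,s,c=cv2.connectedComponentsWithStats(m.astype(np.uint8));out=[]
    for i in range(1,n):
        if s[i,4]<8: continue
        w=at(cam,c[i],.025)[0]; d=w[:2]-cap[:2]; ex=wld(1,0)-cap[:2]; ey=wld(0,1)-cap[:2]
        l=[d@ex,d@ey]
        if abs(l[0])<.14 and -.26<l[1]<.16: out.append((int(s[i,4]),np.round(l,3)))
    return im,out
E
python3 - <<'E'
from h import *
P=np.array([.5263,-.426]);Y=180-9.7
arm.grip(.055)
arm.move_to(pos(P,.10),rot(Y))
arm.move_l(pos(P,.0175),feed=.12); s=st('at')
assert s['wrist_force'][2]<8
arm.grip(0); s=st('grip'); assert .018<s['opening']<.028
arm.move_l(pos(P,.15),feed=.25); st('up')
arm.move_to(pos(wld(-.008,.065),.16),rot(173.3)); s=st('over')
assert .018<s['opening']<.028
c=arm.read_camera('side');cv2.imwrite('pics/side4.png',c['pixels']);print(reds()[1])
im=c['pixels'];hsv=cv2.cvtColor(im,cv2.COLOR_BGR2HSV);m=((hsv[...,0]>8)&(hsv[...,0]<18)&(hsv[...,1]>200)&(hsv[...,2]>80)).astype(np.uint8)
k,_,ss,cc=cv2.connectedComponentsWithStats(m);i=1+np.argmax(ss[1:,4]);print('orange',ss[i])
ys,xs=np.nonzero(_==i);print(cv2.minAreaRect(np.c_[xs,ys].astype(np.float32)))
h=.16-.0175+.005
for x in(-.093,.077): print('expected ends z',[proj('side',[*wld(x,.05),h+d]) for d in(0,.03)])
E
```

```text
at 33.82 [ 0.5268 -0.4265  0.0183] [ 0.2  0.4 -0.5] 0.0552 0.0
grip 34.21 [ 0.5264 -0.426   0.0178] [-0.5  0.3  0.7] 0.0212 60.7
up 34.89 [ 0.5259 -0.4251  0.1486] [-0.2  0.5 -1.6] 0.0212 60.4
over 37.25 [0.5517 0.2349 0.1601] [ 1.4 -0.2 -0.3] 0.0211 60.4
[(38, array([0.05 , 0.005])), (43, array([ 0.013, -0.057])), (43, array([-0.06 , -0.016]))]
orange [166 144  52  21 269]
((191.6513671875, 154.50460815429688), (7.854175567626953, 53.446712493896484), 73.3007583618164)
expected ends z [array([168.25762428, 170.88571411]), array([166.74410919, 162.30989996])]
expected ends z [array([221.07582763, 153.58356269]), array([220.43798289, 145.18977099])]
```

Run:
```python
from h import *
z=.0695
arm.move_l(pos(wld(-.008,.065),.085),feed=.2)
arm.move_l(pos(wld(-.008,.065),z),feed=.06); s=st('deck')
if s['wrist_force'][2]>6: z+=.001
arm.move_l(pos(wld(-.008,-.06),z),feed=.07); st('mid')
arm.move_l(pos(wld(-.008,-.135),z),feed=.06); s=st('end')
arm.hold(.3)
arm.move_l(pos(wld(-.008,-.10),z+.005),feed=.15)
arm.move_l(pos(wld(-.008,-.06),.15),feed=.25); st('lift')
for n in('top','side'):
    im,r=reds(n);print(n,r);cv2.imwrite(f'pics/{n}5.png',im)
```

```text
deck 38.28 [0.551  0.2364 0.0694] [-0.4  0.3 -0.2] 0.0216 60.4
mid 40.22 [0.5366 0.1126 0.0695] [-0.   0.3 -1.9] 0.0212 60.3
end 41.62 [0.5279 0.0383 0.0695] [-0.2 -0.2 -0.6] 0.0216 60.3
lift 42.79 [0.5365 0.1115 0.1499] [ 0.3 -0.4 -1. ] 0.0214 60.4
top [(26, array([ 0.043, -0.127])), (27, array([ 0.008, -0.127])), (30, array([-0.062, -0.126]))]
side [(45, array([ 0.041, -0.133])), (47, array([ 0.006, -0.132])), (58, array([-0.064, -0.131]))]
```

Run:
```python
from h import *
q=REST[:2]
arm.move_to(pos(q,.15),rot(180+np.degrees(REST[2]))); st('over')
arm.move_l(pos(q,.04),feed=.2)
arm.move_l(pos(q,.022),feed=.06); s=st('low')
if s['wrist_force'][2]<8:
    arm.move_l(pos(q,.0185),feed=.04); s=st('placed')
    if s['wrist_force'][2]<12:
        arm.grip(.055); st('open')
        arm.move_l(pos(q,.15),feed=.2)
        a=wld(.03,.25,REST); arm.move_to(pos(a,.25),rot(170)); arm.hold(.3); st('clear')
        im,r=reds('top');print(r);cv2.imwrite('pics/top6.png',im)
        for n in('side',):
            im=arm.read_camera(n)['pixels'];cv2.imwrite('pics/side6.png',im)
            hsv=cv2.cvtColor(im,cv2.COLOR_BGR2HSV);m=((hsv[...,0]>8)&(hsv[...,0]<18)&(hsv[...,1]>200)&(hsv[...,2]>80)).astype(np.uint8);m[:280]=0
            ys,xs=np.nonzero(m);print(len(xs),cv2.minAreaRect(np.c_[xs,ys].astype(np.float32)))
            i0=cv2.imread('pics/side0.png');hsv=cv2.cvtColor(i0,cv2.COLOR_BGR2HSV);m=((hsv[...,0]>8)&(hsv[...,0]<18)&(hsv[...,1]>200)&(hsv[...,2]>80)).astype(np.uint8);m[:280]=0
            ys,xs=np.nonzero(m);print('start',len(xs),cv2.minAreaRect(np.c_[xs,ys].astype(np.float32)))
            for x in(-.085,.085):
                for y in(-.015,.015): print(proj(n,[*wld(x,y,REST),.005]),proj(n,[*wld(x,y,REST),.035]))
```

```text
over 44.79 [ 0.5314 -0.4122  0.1498] [ 0.6  0.6 -1.9] 0.0213 60.3
low 45.94 [ 0.5298 -0.4137  0.0217] [ 0.8  0.3 -1.2] 0.0212 60.3
placed 46.19 [ 0.5299 -0.4138  0.0184] [ 0.7 -0.1 -1.6] 0.0218 60.3
open 46.62 [ 0.5301 -0.4139  0.0187] [-0.1  0.   0.7] 0.0551 0.0
clear 48.77 [ 0.6124 -0.1773  0.2497] [ 0.2 -0.5 -0. ] 0.0551 0.0
[(34, array([ 0.044, -0.127])), (28, array([ 0.009, -0.127])), (29, array([-0.062, -0.127]))]
1014 ((343.038330078125, 345.0821228027344), (16.855003356933594, 75.27361297607422), 64.98310089111328)
start 1006 ((347.17425537109375, 351.9046630859375), (16.68453598022461, 75.57697296142578), 61.31385040283203)
[313.39329604 371.11271175] [314.48936529 363.70427536]
[306.18224261 358.96523161] [307.09778257 351.47635075]
[379.37373757 340.21082474] [381.76745419 332.59282438]
[371.08669798 329.4260748 ] [373.25879389 321.7644159 ]
```

```bash
python3 -c "
from bench import arm
print(arm.close_job())"
```

```text
the job is handed in; nothing more can be done
None
```

I handed the job in at about 49 s, with no verdict returned: by force readings and camera checks, the lever is against its stop, both bottles lie flat in the tote, the three caps are in the scrap bin, and the pusher stands in its rest. My first two tries at the lever failed because the real fingertips sit about 32 mm above the reported TCP, which I then corrected for.

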